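# Bring the empty bin round to the refill chute

### The job

Turn the stock carousel gently, pushing on one of the spokes above it with a fingertip (either way round), until its one empty bin stands squarely in front of the fixed metal chute, ready to be refilled. Do not grip the spokes, do not touch the bins, and leave everything round the carousel where it is.

Things in the scene. Friction and masses are not known exactly. Their poses are not given: they have to be found in the camera images.
- carousel (a joint): angle of the carousel about its upright axle, rad, growing counter-clockwise seen from above; it turns endlessly either way, and at 0 (or any whole turn) the empty bin stands straight at the chute. It turns stiffly: about 0.12 N m of drag (1.5 N at 80 mm from the axle), and it stops almost at once when no longer pushed.
- hub (a point): point on the carousel's axle at the height of the middle of the spokes, 140 mm above the table. Round it is a black hub cap, 42 mm wide, reaching 19 mm above this point. The hub stands on a plywood disc 284 mm across, whose top is 33 mm above the table, carrying four clear bins, one every 90 degrees.
- empty_bin (a point): rim height (86 mm above the table), 100 mm out from the axle, on the centre line of the only empty bin. All four bins are alike: clear plastic boxes 85 mm along the radius, 80 mm wide and 50 mm tall, from 42 to 128 mm out from the axle, rims 83 mm above the table. The others hold tape rolls, note pads and marker pens, none above the rims. It turns with the carousel.
- chute_mark (a point): point in line with the middle of the fixed chute, 100 mm out from the axle and 86 mm above the table; where the point of the empty bin has to come. The chute is a sloping aluminium trough, 65 mm wide, on a post of the stand; it starts 137 mm out from the axle, slopes up outwards to 220 mm out, and is at most 135 mm high. The carousel turns freely below and inside it.
- spoke0 (a point): centre of the black ball (20 mm across) at the end of the spoke 45 degrees counter-clockwise (seen from above) of the empty bin. The four spokes are level steel rods 12 mm thick, their middle 140 mm above the table, running from the hub to 112 mm out, over the gaps between the bins; all turn with the carousel.
- spoke1 (a point): centre of the black ball (20 mm across) at the end of the spoke 135 degrees counter-clockwise of the empty bin. The four spokes are level steel rods 12 mm thick, their middle 140 mm above the table, running from the hub to 112 mm out, over the gaps between the bins; all turn with the carousel.
- spoke2 (a point): centre of the black ball (20 mm across) at the end of the spoke 135 degrees clockwise of the empty bin. The four spokes are level steel rods 12 mm thick, their middle 140 mm above the table, running from the hub to 112 mm out, over the gaps between the bins; all turn with the carousel.
- spoke3 (a point): centre of the black ball (20 mm across) at the end of the spoke 45 degrees clockwise of the empty bin. The four spokes are level steel rods 12 mm thick, their middle 140 mm above the table, running from the hub to 112 mm out, over the gaps between the bins; all turn with the carousel.
- tape: Roll of blue tape lying flat, 80 mm across, 24 mm high. Loose; origin at the centre of its underside; leave it alone.
- glue: White glue bottle, standing, 32 mm across, 95 mm high. Loose; origin at the centre of its underside; leave it alone.
- stapler: Black stapler, 140 by 36 mm, 46 mm high. Loose; origin at the centre of its underside; leave it alone.
- eraser: Board eraser with wooden back, 120 by 50 mm, 36 mm high. Loose; origin at the centre of its underside; leave it alone.
- jar: Glass jar with steel cap, 60 mm across, 65 mm high. Loose; origin at the centre of its underside; leave it alone.
- notes: Stack of note pads, 76 by 76 mm, 36 mm high. Loose; origin at the centre of its underside; leave it alone.
- cup: Open dark steel cup, 72 mm across, 90 mm high. Loose; origin at the centre of its underside; leave it alone.
- punch: Hole punch, 110 by 50 mm, 53 mm high. Loose; origin at the centre of its underside; leave it alone.
- bins: the four clear bins with their contents, as one rigid part of the carousel; origin on the axle, 33 mm above the table; its x axis points at the empty bin, y at the tape rolls, z up. Not to be touched.
- star: the hub with its four spokes, as one rigid part of the carousel; origin on the axle, 33 mm above the table; its x axis points over the empty bin, z up. This is what is pushed.

How it is judged:
By the outcome, as a careful person would: the job done as asked, in the order asked, and still so for the second after the job is handed in, with the robot touching nothing.
It also fails if it takes over 42 s, if anything falls off the work surface, if the arm or the gripper's body presses on something with over 40 N, if the wrist force passes 120 N, or if a joint passes its speed limit or range.

### The arm

A 7-joint arm with a two-finger parallel gripper is mounted at the origin on the work surface. World frame = base frame: x ahead of the robot, y to its left, z up, the work surface at z = 0. Lengths are in mm, angles in rad, forces in N, time in s.
With the tool pointing down it reaches from about 425 to 950 mm from the base axis. Payload 16.7 kg.
Tool frame: the origin (TCP) lies midway between the tips of the shut fingers; the grasp point (between the pads) lies 19 mm behind it; z points along the fingers, y is the direction in which the jaws open and shut (so a half turn about z gives the same grasp; the last joint's range is limited). The gripper opens to 94 mm and grips with 3 to 60 N. Pads are 16 mm wide; open, the fingers measure 119 mm over their backs; the gripper's body (75 mm by 177 mm) begins 78 mm behind the grasp point.
Start: joints at [1.157, 0.426, 0.074, 1.606, -0.034, 1.111, -0.067], TCP at [175.977, -651.618, 205.467] pointing down, gripper open.
Joint ranges: [-2.85, 2.85], [-0.5, 2.14], [-1.23, 1.37], [0.21, 2.46], [-1.02, 4.16], [0.16, 2.05], [-2.73, 2.73]. Speed limits (rad/s): [1.89, 1.89, 2.39, 2.39, 3.01, 3.01, 3.01].

### API

Orientations are given as [roll, pitch, yaw] about the fixed x, y, z axes, in that order (R = Rz(yaw) Ry(pitch) Rx(roll)).
In Python, from station import readout, optics, workorder, finder gives the robot as it stands.
- The arm moves only by the tool move_arm, never from a script. Its argument "deltas" is a list of rows, each an object with "delta_pos": the shift along the tool's x, y, z in mm, a list of three; "turn": the turn, a rotation vector about the tool's x, y, z in degrees, a list of three. In form: [{"delta_pos": [x, y, z], "turn": [wx, wy, wz]}, ...]. A call has 1 to 8 rows; each row shifts and turns the commanded pose from where the row before left it, along the tool's axes as they then stand; what a row does not reach is not made up. A row lasts 1/12 s, in which the tool goes at most 41.7 mm and 7.16 degrees, less where a joint would pass 70% of its speed; a pose out of reach is approached as far as the arm can. A call is refused whole if a number of a shift passes 41.7 or a number of a turn 7.16, either way. A call with a gripper value outside its range is refused whole. "hand" is the opening, from -1 (shut) to 1 (fully open), so that 0 is half open, set as the call begins (left out, the last holds). The fingers move at their own pace and stop on an object; "squeeze" is the grip in N (left out, the last holds). Time passes only in rows, so rows that do not move let the fingers close. It gives the time, the measured TCP pose, the force and the opening at its end, in the units of the state.
- readout.state(): the state, without advancing time (a new reading comes with each control period).
- optics.get_image(name): name is "side" or "top" or "wrist"; returns a dict with "frame" (420x560x3 uint8, blue, green, red), "depth" (420x560 float32, mm along the optical axis (not along the pixel's ray), 0 where there is no reading), "fov_y" (degrees; the focal length in pixels is half the picture's height over the tangent of half this angle, whatever the lens; pixels are square), "cx", "cy" (the principal point, pixels), "dist" ([k1, k2, p1, p2, k3] as OpenCV has them; the pictures are not rectified), "world_to_cam" (4x4, takes a point from world to camera coordinates). Camera axes: x right, y up, looking along -z (the intrinsics and any distortion apply to the point x, -y, -z); pixel columns grow to the right and rows downward; lengths in mm; the calibration is good to about 2 mm. A picture is of the moment at which its call begins.
- workorder.close_job(): hands the job in, once; it reports no verdict.
Trained networks look in a picture, given as the dict that the camera call returned (one of the last four; its "shot" number tells which), for a name from the list of things; names that differ only in an ending like _2 or _b are one class to them, and where a whole thing is asked for, a point or a joint stands for the part that bears it (a point fixed in the world has none). Each returns a list of dicts, best first, with "conf" (0 to 1); they miss things now and then, are a little off and sometimes report something else, mostly with a low value. They report only what shows in the picture. A call takes as long as a camera call.
- finder.spot_in(thing, picture): "box" ([left, top, right, bottom] in pixels, round what is visible of it).
- finder.outline_of(thing, picture): "region" (420x560 bool, what is visible of it) and "box" ([left, top, right, bottom] in pixels, round what is visible of it).
- finder.landmark_of(thing, picture): "xy" ([column, row] in pixels: a listed point, or the origin of a listed thing).
The state is a dict: "time": time; "joint_pos": joint angles; "joint_velocities": joint speeds; "joint_efforts": joint torques, N m; "eef_pos": TCP position; "tool_rot": TCP orientation; "ft_force": force on the tool from outside, world axes, zero at the start; "ft_torque": the same for the moment, N m; "width": finger opening in mm.
Only numpy, scipy, OpenCV 4.12 (cv2) and the standard library are available. Lean on these libraries where they do the work, as an engineer would, in place of code of your own. Each camera call takes 0.05 s, during which the arm holds its last target.

## Working session

There is one attempt and no reset: what is moved stays moved. The work goes in short steps, Python scripts to look and compute and a tool call to move; the robot and the scene stay as the last step left them, time stands still between calls to the robot, and variables do not carry over. Pictures are saved under pics/ and viewed, and the job is handed in when it is done.

Besides the shell and the picture viewer there is one more tool, called after "Request:" by a JSON object that holds its "name" and its "arguments". move_arm: Moves the arm, as the interface text tells. Its arguments: {"type":"object","properties":{"deltas":{"type":"array","items":{"type":"object","properties":{"delta_pos":{"type":"array","items":{"type":"number"}},"turn":{"type":"array","items":{"type":"number"}}}}},"hand":{"type":"number"},"squeeze":{"type":"number"}},"required":["deltas"]}

```bash
mkdir -p pics; ls
cat > h.py <<'E'
import numpy as np, cv2
from station import readout, optics, workorder, finder
def K(p):
    f=210/np.tan(np.radians(p['fov_y'])/2)
    return np.array([[f,0,p['cx']],[0,f,p['cy']],[0,0,1.]])
def ray(p,xy):
    u=cv2.undistortPoints(np.array([[xy]],float),K(p),np.array(p['dist'],float))[0,0]
    T=np.linalg.inv(np.array(p['world_to_cam']))
    return T[:3,3],T[:3,:3]@np.array([u[0],-u[1],-1.])
def at_z(p,xy,z):
    o,d=ray(p,xy); return o+d*(z-o[2])/d[2]
def proj(p,X):
    X=np.asarray(X,float).reshape(-1,3); T=np.array(p['world_to_cam'])
    c=X@T[:3,:3].T+T[:3,3]; c=c*[1,-1,-1]
    return cv2.projectPoints(c,np.zeros(3),np.zeros(3),K(p),np.array(p['dist'],float))[0][:,0]
E
cat > a.py <<'E'
from h import *
s=readout.state(); print(s['time'],s['eef_pos'],s['tool_rot'],s['width'])
zs=dict(hub=140,empty_bin=86,chute_mark=86,spoke0=140,spoke1=140,spoke2=140,spoke3=140)
for n in ['top','side','wrist']:
    p=optics.get_image(n); cv2.imwrite(f'pics/{n}0.png',p['frame'])
    for k,z in zs.items():
        for r in finder.landmark_of(k,p)[:2]:
            print(n,k,round(r['conf'],2),np.round(r['xy'],1),np.round(at_z(p,r['xy'],z),1))
E
python3 a.py
```

```text
pics
0.0 [ 175.8307114  -651.2362738   204.78138653] [-3.14030530e+00  1.15328520e-04  2.63743759e-01] 94.2567473045044
top hub 0.89 [304.8 214.2] [560.3 -95.3 140. ]
top empty_bin 0.78 [264.  225.2] [543.9  -1.8  86. ]
top empty_bin 0.44 [349.1 237.8] [ 509.6 -203.    86. ]
top spoke0 0.91 [348.3 241.5] [ 496.1 -191.7  140. ]
top spoke0 0.84 [266.1 187.2] [624.5  -8.8 140. ]
top spoke1 0.91 [348.3 241.5] [ 496.1 -191.7  140. ]
top spoke1 0.84 [266.1 187.2] [624.5  -8.8 140. ]
top spoke2 0.91 [348.3 241.5] [ 496.1 -191.7  140. ]
top spoke2 0.84 [266.1 187.2] [624.5  -8.8 140. ]
top spoke3 0.91 [348.3 241.5] [ 496.1 -191.7  140. ]
top spoke3 0.84 [266.1 187.2] [624.5  -8.8 140. ]
side hub 0.77 [305.8 177.8] [ 560.9 -110.1  140. ]
side empty_bin 0.86 [280.2 221.4] [542.7   3.3  86. ]
side empty_bin 0.63 [307.6 178.9] [ 595.1 -165.2   86. ]
side chute_mark 0.73 [266.9 183.3] [661.3 -79.6  86. ]
side spoke0 0.95 [291.6 153.8] [ 651.2 -163.7  140. ]
side spoke0 0.88 [344.1 173. ] [ 503.  -189.4  140. ]
side spoke1 0.95 [291.6 153.8] [ 651.2 -163.7  140. ]
side spoke1 0.88 [344.1 173. ] [ 503.  -189.4  140. ]
side spoke2 0.95 [291.6 153.8] [ 651.2 -163.7  140. ]
side spoke2 0.88 [344.1 173. ] [ 503.  -189.4  140. ]
side spoke3 0.95 [291.6 153.8] [ 651.2 -163.7  140. ]
side spoke3 0.88 [344.1 173. ] [ 503.  -189.4  140. ]
```

View pics/top0.png

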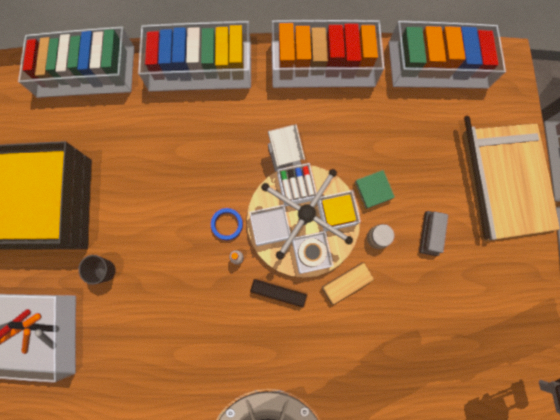

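View pics/side0.png

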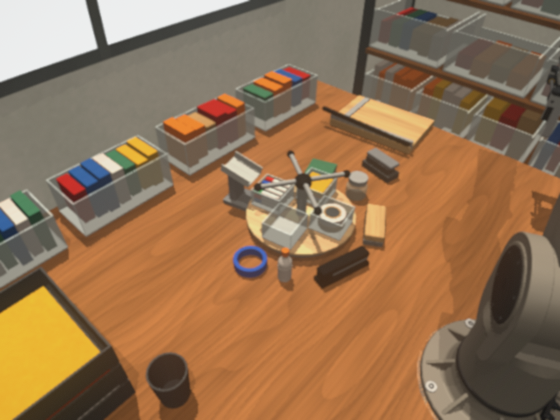

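View pics/wrist0.png

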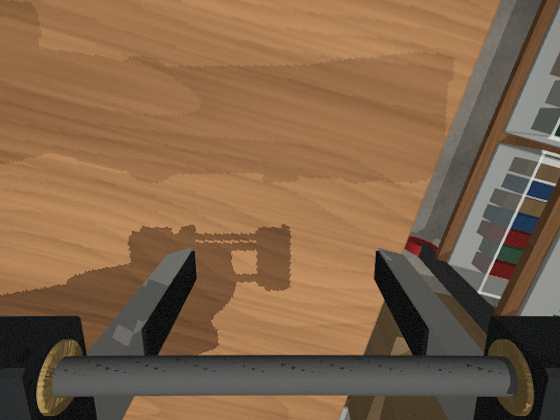

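```bash
cat > b.py <<'E'
from h import *
p=optics.get_image('top'); f=p['frame']
c=cv2.resize(f[110:310,190:460],None,fx=2.9,fy=2.9,interpolation=cv2.INTER_CUBIC); cv2.imwrite('pics/top_c.png',c)
q=optics.get_image('side'); cv2.imwrite('pics/side_c.png',cv2.resize(q['frame'][130:300,200:420],None,fx=3.5,fy=3.5,interpolation=cv2.INTER_CUBIC))
# world pts from depth
def cloud(p):
    d=p['depth']; v,u=np.nonzero(d>0); uv=np.stack([u,v],1).astype(float)
    n=cv2.undistortPoints(uv[:,None],K(p),np.array(p['dist'],float))[:,0]
    z=d[v,u]; C=np.c_[n[:,0]*z,-n[:,1]*z,-z]
    T=np.linalg.inv(np.array(p['world_to_cam'])); return uv,C@T[:3,:3].T+T[:3,3]
H=np.array([560.3,-100.2])
for n,pp in (('top',p),('side',q)):
    uv,X=cloud(pp); r=X[:,:2]-H; rr=np.hypot(*r.T)
    m=(rr>134)&(rr<230)&(X[:,0]>H[0]+80)&(X[:,2]>75)&(X[:,2]<150)&(abs(r[:,1])<100)
    print(n,m.sum(),X[m].mean(0),X[m].min(0),X[m].max(0))
    P=X[m]; a=np.degrees(np.arctan2(P[:,1]-H[1],P[:,0]-H[0])); print(np.percentile(a,[1,10,50,90,99]))
    q2=P[:,:2].astype(np.float32); box=cv2.minAreaRect(q2); print(box)
    tab=(abs(X[:,0]-H[0])<400)&(abs(X[:,2])<15); print('table z',np.median(X[tab][:,2]))
    # spokes/hub points
    m=(rr<125)&(X[:,2]>128)&(X[:,2]<165); P=X[m]; 
    a=np.degrees(np.arctan2(P[:,1]-H[1],P[:,0]-H[0])); far=rr[m]>60
    print('spokes n',m.sum(),'mod90', np.degrees(np.angle(np.mean(np.exp(4j*np.radians(a[far])))))/4, 'mean',P.mean(0), np.median(P[:,2]))
for n,k in (('top','chute_mark'),('side','chute_mark')):
    pass
E
python3 b.py
```

```text
top 1039 [735.15352065 -58.12210357 105.05129602] [ 680.5039331  -114.00544077   82.56297499] [781.57786876 -15.61412326 136.42885518]
[ 1.38823959  4.50851455 13.45810671 22.67776136 26.54660027]
((731.523193359375, -64.04664611816406), (95.25406646728516, 79.74687957763672), 13.606572151184082)
table z 0.7766429226513765
spokes n 1273 mod90 -34.16821479265206 mean [561.15414346 -98.81224477 146.70036178] 146.4095631550192
side 851 [732.16473496 -59.18773951 105.56246836] [ 681.16075717 -101.56419497   75.08162473] [779.07073819 -14.37401857 133.88968123]
[ 0.61792637  3.05674573 12.4290735  25.25921324 27.79279507]
((731.153564453125, -57.973915100097656), (87.15917205810547, 73.2164306640625), 13.546957969665527)
table z -0.6046804266271693
spokes n 961 mod90 -33.94192126317606 mean [555.03686816 -91.23556287 143.74508915] 144.16376017254186
```

```bash
cat > d.py <<'E'
import sys
from h import *
from scipy.spatial.transform import Rotation as R
s=readout.state(); r=R.from_euler('xyz',s['tool_rot'])
t=np.array(eval(sys.argv[1]),float)
d=r.inv().apply(t-s['eef_pos']); print(s['time'],np.round(s['eef_pos'],1),np.degrees(s['tool_rot']).round(1),'delta tool',d.round(1),'F',np.round(s['ft_force'],1),'w',s['width'])
E
python3 d.py '[639,-118,205]'
```

```text
1.3 [ 176.  -651.6  205.5] [-180.    -0.    15.1] delta tool [ 5.861e+02 -3.945e+02  5.000e-01] F [ 0.  -0.6 -0.1] w 93.79895534094113
```

View pics/top_c.png

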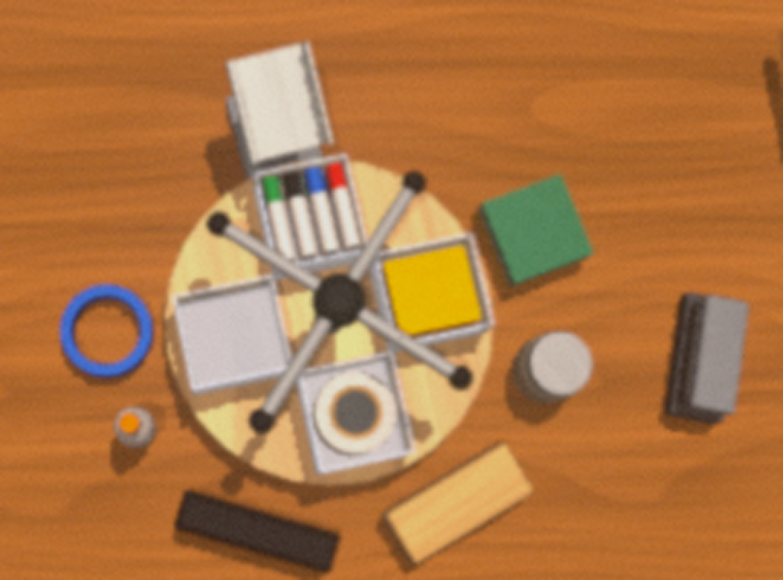

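View pics/side_c.png

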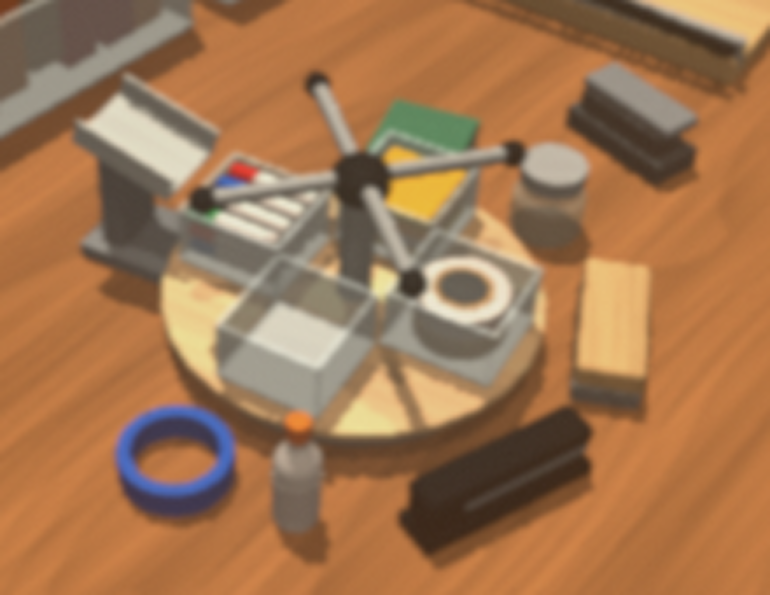

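The top view shows the carousel with its hub at about (305,214). The empty bin is to the left at (269,226), and the chute is up and slightly left at (286,145), with the marker bin in front of it. That calls for roughly 87° clockwise. I'll push the far-right spoke, whose ball is at (333,172).

Request:
{"name": "move_arm", "arguments": {"deltas": [{"delta_pos": [29.3,-19.7,0],"turn": [0,0,0]},{"delta_pos": [29.3,-19.7,0],"turn": [0,0,0]},{"delta_pos": [29.3,-19.7,0],"turn": [0,0,0]},{"delta_pos": [29.3,-19.7,0],"turn": [0,0,0]},{"delta_pos": [29.3,-19.7,0],"turn": [0,0,0]},{"delta_pos": [29.3,-19.7,0],"turn": [0,0,0]},{"delta_pos": [29.3,-19.7,0],"turn": [0,0,0]},{"delta_pos": [29.3,-19.7,0],"turn": [0,0,0]}], "hand": -1, "squeeze": 10}}

```text
time: 1.97
eef_pos: [362.1, -437.0, 205.7]
tool_rot: [3.141, -0.0, 0.264]
ft_force: [1.2, 0.1, 0.1]
width: 43.9
```

Request:
{"name": "move_arm", "arguments": {"deltas": [{"delta_pos": [29.3,-19.7,0],"turn": [0,0,0]},{"delta_pos": [29.3,-19.7,0],"turn": [0,0,0]},{"delta_pos": [29.3,-19.7,0],"turn": [0,0,0]},{"delta_pos": [29.3,-19.7,0],"turn": [0,0,0]},{"delta_pos": [29.3,-19.7,0],"turn": [0,0,0]},{"delta_pos": [29.3,-19.7,0],"turn": [0,0,0]},{"delta_pos": [29.3,-19.7,0],"turn": [0,0,0]},{"delta_pos": [29.3,-19.7,0],"turn": [0,0,0]}]}}

```text
time: 2.63
eef_pos: [547.3, -223.7, 205.7]
tool_rot: [3.141, -0.0, 0.264]
ft_force: [0.1, -1.3, -0.2]
width: 0.4
```

Request:
{"name": "move_arm", "arguments": {"deltas": [{"delta_pos": [29.3,-19.7,0],"turn": [0,0,0]},{"delta_pos": [29.3,-19.7,0],"turn": [0,0,0]},{"delta_pos": [29.3,-19.7,0],"turn": [0,0,0]},{"delta_pos": [29.3,-19.7,0],"turn": [0,0,0]}]}}

```text
time: 2.97
eef_pos: [639.9, -117.1, 205.6]
tool_rot: [3.141, -0.0, 0.263]
ft_force: [0.2, -0.4, 0.0]
width: 0.6
```

Request:
{"name": "move_arm", "arguments": {"deltas": [{"delta_pos": [0,0,0],"turn": [0,0,-5]},{"delta_pos": [0,0,0],"turn": [0,0,-5]},{"delta_pos": [0,0,0],"turn": [0,0,-5]},{"delta_pos": [0,0,0],"turn": [0,0,-5]},{"delta_pos": [0,0,0],"turn": [0,0,-5]},{"delta_pos": [0,0,0],"turn": [0,0,-5]},{"delta_pos": [0,0,0],"turn": [0,0,-5]},{"delta_pos": [0,0,0],"turn": [0,0,-5]}]}}

```text
time: 3.63
eef_pos: [639.0, -118.6, 205.5]
tool_rot: [3.142, 0.0, 0.966]
ft_force: [0.1, -0.5, -0.7]
width: 0.3
```

```bash
python3 d.py '[639,-118,120]'
python3 - <<'E'
from h import *
p=optics.get_image('wrist'); cv2.imwrite('pics/w1.png',p['frame'])
for k in ['hub','spoke0']:
    for r in finder.landmark_of(k,p)[:4]: print(k,r['conf'],r['xy'],at_z(p,r['xy'],140).round(1))
E
```

```text
3.6333 [ 639.  -118.6  205.5] [180.    0.   55.4] delta tool [ 0.5 -0.3 85.5] F [ 0.1 -0.5 -0.7] w 0.271487444750424
hub 0.92 [182.2, 259.6] [563.  -97.7 140. ]
hub 0.41 [337.0, 259.0] [ 654.3 -160.4  140. ]
spoke0 0.97 [164.9, 99.4] [623.4  -6.3 140. ]
spoke0 0.92 [19.7, 263.4] [467.2 -34.5 140. ]
spoke0 0.58 [337.2, 258.3] [ 654.7 -160.   140. ]
spoke0 0.25 [104.1, 153.0] [569.   -9.8 140. ]
```

View pics/w1.png

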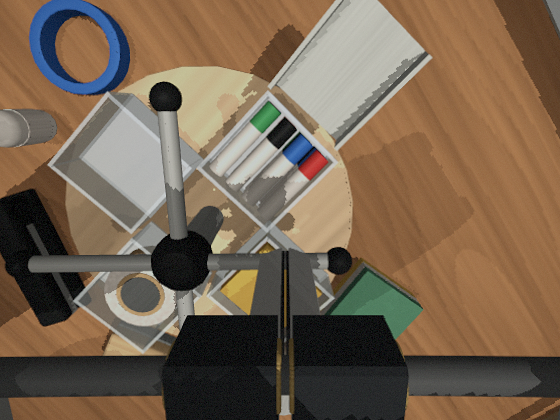

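Request:
{"name": "move_arm", "arguments": {"deltas": [{"delta_pos": [0,0,20],"turn": [0,0,0]},{"delta_pos": [0,0,20],"turn": [0,0,0]},{"delta_pos": [0,0,20],"turn": [0,0,0]},{"delta_pos": [0,0,15],"turn": [0,0,0]},{"delta_pos": [0,0,7],"turn": [0,0,0]},{"delta_pos": [0,0,0],"turn": [0,0,0]}]}}

```text
time: 4.28
eef_pos: [638.2, -118.4, 122.0]
tool_rot: [-3.139, 0.001, 0.96]
ft_force: [-0.5, 0.3, 0.2]
width: 0.3
```

```bash
cat > c.py <<'E'
from h import *
import sys
# chute angle and spokes from wrist depth
H=np.array([561,-98.])
p=optics.get_image('wrist'); cv2.imwrite('pics/%s.png'%sys.argv[1],p['frame'])
d=p['depth']; v,u=np.nonzero(d>0); uv=np.stack([u,v],1).astype(float)
n=cv2.undistortPoints(uv[:,None],K(p),np.array(p['dist'],float))[:,0]
z=d[v,u]; C=np.c_[n[:,0]*z,-n[:,1]*z,-z]
T=np.linalg.inv(np.array(p['world_to_cam'])); X=C@T[:3,:3].T+T[:3,3]
r=X[:,:2]-H; rr=np.hypot(*r.T); a=np.degrees(np.arctan2(r[:,1],r[:,0]))
m=(rr>134)&(rr<235)&(X[:,2]>70)&(X[:,2]<150)&(abs(a-13)<30)
print('chute',m.sum(), X[m].mean(0) if m.any() else '', np.percentile(a[m],[1,10,50,90,99]) if m.any() else '')
if m.sum()>50: print(cv2.minAreaRect(X[m,:2].astype(np.float32)))
for k in ['hub','spoke0','empty_bin','chute_mark']:
    for q in finder.landmark_of(k,p)[:4]:
        Y=at_z(p,q['xy'],140 if k in('hub','spoke0') else 86); w=Y[:2]-H
        print(k,round(q['conf'],2),np.round(q['xy'],1),Y.round(1),'r',np.hypot(*w).round(1),'ang',np.degrees(np.arctan2(w[1],w[0])).round(1))
E
python3 c.py w2;python3 d.py '[639,-118,120]'
```

```text
chute 23119 [732.30665132 -62.79266142 104.41262114] [ 0.84350644  3.7692886  10.83491564 22.14333386 26.08656415]
((731.3837890625, -57.12741470336914), (87.7012710571289, 68.79329681396484), 13.590752601623535)
hub 0.71 [ 40.5 171.2] [580.  -13.9 140. ] r 86.2 ang 77.3
hub 0.59 [138.3 328.8] [562.3 -98.1 140. ] r 1.3 ang -3.4
spoke0 0.92 [359.8 325.3] [ 653.6 -159.7  140. ] r 111.3 ang -33.7
spoke0 0.86 [102.7  97.6] [623.3  -6.5 140. ] r 110.7 ang 55.7
empty_bin 0.88 [ 39.6 171.4] [544.6  -1.   86. ] r 98.4 ang 99.6
chute_mark 0.73 [269.4 166.6] [656.1 -75.3  86. ] r 97.8 ang 13.4
4.5333 [ 639.6 -118.5  124.7] [179.9  -0.   55.1] delta tool [ 0.1 -0.8  4.7] F [ 0.7  0.  -0.4] w 0.5359119259608622
```

Request:
{"name": "move_arm", "arguments": {"deltas": [{"delta_pos": [-4,0,1],"turn": [0,0,0]},{"delta_pos": [-4,0,1],"turn": [0,0,0]},{"delta_pos": [-3,0,1],"turn": [0,0,0]},{"delta_pos": [-2,0,0],"turn": [0,0,0]},{"delta_pos": [0,0,0],"turn": [0,0,0]}]}}

```text
time: 4.95
eef_pos: [631.3, -129.9, 120.6]
tool_rot: [3.141, 0.0, 0.961]
ft_force: [-0.4, 0.2, 0.2]
width: 0.1
```

Request:
{"name": "move_arm", "arguments": {"deltas": [{"delta_pos": [-2.66,0.44,0],"turn": [0,0,2]},{"delta_pos": [-2.66,0.44,0],"turn": [0,0,2]},{"delta_pos": [-2.66,0.44,0],"turn": [0,0,2]},{"delta_pos": [-2.66,0.44,0],"turn": [0,0,2]},{"delta_pos": [-2.66,0.44,0],"turn": [0,0,2]},{"delta_pos": [-2.66,0.44,0],"turn": [0,0,2]},{"delta_pos": [-2.66,0.44,0],"turn": [0,0,2]},{"delta_pos": [-2.66,0.44,0],"turn": [0,0,2]}]}}

```text
time: 5.62
eef_pos: [620.2, -147.2, 120.6]
tool_rot: [3.141, -0.001, 0.681]
ft_force: [3.3, 1.5, -1.4]
width: 0.3
```

```bash
python3 c.py w3;python3 d.py '[639,-118,120]'
```

```text
chute 7516 [708.30470207 -69.50413009  96.58966919] [ 0.17947473  2.34192395  9.77838645 22.93364504 26.94012137]
((709.0929565429688, -62.365875244140625), (41.44556427001953, 68.74617004394531), 13.772689819335938)
hub 0.96 [133.4 309.2] [561.7 -99.2 140. ] r 1.4 ang -58.6
spoke0 0.95 [362.5 311.2] [ 630.7 -186.4  140. ] r 112.6 ang -51.7
spoke0 0.76 [101.5  64.5] [647.6 -29.5 140. ] r 110.5 ang 38.3
empty_bin 0.56 [ 33.3 146.3] [5.742e+02 1.000e-01 8.600e+01] r 99.0 ang 82.3
chute_mark 0.85 [227.5 114.3] [657.9 -74.5  86. ] r 99.7 ang 13.6
5.8667 [ 620.  -147.1  120.5] [-180.     0.    39.2] delta tool [ 33.1 -10.6   0.5] F [ 0.2  1.2 -0.3] w 0.2830023696999099
```

View pics/w3.png

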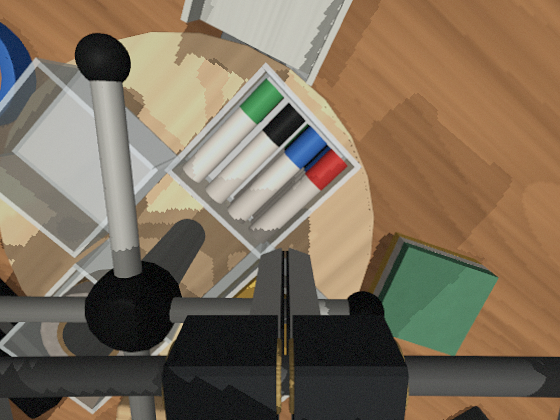

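Request:
{"name": "move_arm", "arguments": {"deltas": [{"delta_pos": [-2.66,0.44,0],"turn": [0,0,2]},{"delta_pos": [-2.66,0.44,0],"turn": [0,0,2]},{"delta_pos": [-2.66,0.44,0],"turn": [0,0,2]},{"delta_pos": [-2.66,0.44,0],"turn": [0,0,2]},{"delta_pos": [-2.66,0.44,0],"turn": [0,0,2]},{"delta_pos": [-2.66,0.44,0],"turn": [0,0,2]},{"delta_pos": [-2.66,0.44,0],"turn": [0,0,2]},{"delta_pos": [-2.66,0.44,0],"turn": [0,0,2]}]}}

```text
time: 6.53
eef_pos: [604.1, -161.2, 120.5]
tool_rot: [-3.141, -0.0, 0.403]
ft_force: [1.1, 0.6, -0.9]
width: 0.1
```

Request:
{"name": "move_arm", "arguments": {"deltas": [{"delta_pos": [-2.66,0.44,0],"turn": [0,0,2]},{"delta_pos": [-2.66,0.44,0],"turn": [0,0,2]},{"delta_pos": [-2.66,0.44,0],"turn": [0,0,2]},{"delta_pos": [-2.66,0.44,0],"turn": [0,0,2]},{"delta_pos": [-2.66,0.44,0],"turn": [0,0,2]},{"delta_pos": [-2.66,0.44,0],"turn": [0,0,2]},{"delta_pos": [-2.66,0.44,0],"turn": [0,0,2]},{"delta_pos": [-2.66,0.44,0],"turn": [0,0,2]}]}}

```text
time: 7.2
eef_pos: [584.8, -170.4, 120.5]
tool_rot: [-3.141, -0.0, 0.124]
ft_force: [2.0, 1.7, -1.7]
width: 0.4
```

Request:
{"name": "move_arm", "arguments": {"deltas": [{"delta_pos": [-2.66,0.44,0],"turn": [0,0,2]},{"delta_pos": [-2.66,0.44,0],"turn": [0,0,2]},{"delta_pos": [-2.66,0.44,0],"turn": [0,0,2]},{"delta_pos": [-2.66,0.44,0],"turn": [0,0,2]},{"delta_pos": [-2.66,0.44,0],"turn": [0,0,2]},{"delta_pos": [-2.66,0.44,0],"turn": [0,0,2]},{"delta_pos": [-2.66,0.44,0],"turn": [0,0,2]},{"delta_pos": [-2.66,0.44,0],"turn": [0,0,2]}]}}

```text
time: 7.87
eef_pos: [563.6, -173.9, 120.6]
tool_rot: [-3.141, -0.001, -0.155]
ft_force: [2.1, 1.0, -1.0]
width: 0.5
```

```bash
python3 c.py w4;python3 d.py '[639,-118,120]'
```

```text
chute 3171 [701.60453128 -69.73439418  93.21989064] [-0.79578695  2.2998892  12.13903992 18.25146643 21.57406724]
((701.27099609375, -71.21267700195312), (21.5054988861084, 59.09537887573242), 2.153130054473877)
hub 0.78 [132.3 306. ] [561.3 -98.7 140. ] r 0.8 ang -65.9
spoke0 0.74 [110.2  57.5] [ 670.9 -120.1  140. ] r 112.1 ang -11.4
spoke0 0.63 [363.3 312.9] [ 540.1 -208.8  140. ] r 112.8 ang -100.7
empty_bin 0.89 [ 37.1 141.2] [644.1 -44.6  86. ] r 98.8 ang 32.7
chute_mark 0.64 [ 78.1 105.6] [659.3 -73.2  86. ] r 101.4 ang 14.1
chute_mark 0.28 [426.9 236.1] [ 552.5 -260.    86. ] r 162.2 ang -93.0
8.1167 [ 563.4 -174.3  120.5] [180.    0.   -8.8] delta tool [ 66.1 -67.2   0.5] F [ 0.1  0.1 -0.6] w 0.5089153120748147
```

Request:
{"name": "move_arm", "arguments": {"deltas": [{"delta_pos": [-2.66,0.44,0],"turn": [0,0,2]},{"delta_pos": [-2.66,0.44,0],"turn": [0,0,2]},{"delta_pos": [-2.66,0.44,0],"turn": [0,0,2]},{"delta_pos": [-2.66,0.44,0],"turn": [0,0,2]},{"delta_pos": [-2.66,0.44,0],"turn": [0,0,2]},{"delta_pos": [-2.66,0.44,0],"turn": [0,0,2]},{"delta_pos": [-2.66,0.44,0],"turn": [0,0,2]},{"delta_pos": [-2.66,0.44,0],"turn": [0,0,2]}]}}

```text
time: 8.78
eef_pos: [542.4, -171.8, 120.6]
tool_rot: [-3.141, -0.001, -0.435]
ft_force: [2.5, -0.1, -0.8]
width: 0.3
```

```bash
python3 c.py w5;python3 d.py '[639,-118,120]'
cat > e.py <<'E'
from h import *
import sys
H=np.array([561,-98.])
for n in ('top','side'):
    p=optics.get_image(n); cv2.imwrite('pics/%s_%s.png'%(n,sys.argv[1]),cv2.resize(p['frame'][110:310,190:460],None,fx=2.9,fy=2.9,interpolation=cv2.INTER_CUBIC))
    for k in ['hub','spoke0','empty_bin','chute_mark']:
        for q in finder.landmark_of(k,p)[:4]:
            Y=at_z(p,q['xy'],140 if k in('hub','spoke0') else 86); w=Y[:2]-H
            print(n,k,round(q['conf'],2),np.round(q['xy'],1),Y.round(1),'r',np.hypot(*w).round(1),'ang',np.degrees(np.arctan2(w[1],w[0])).round(1))
E
python3 e.py 5
```

```text
chute 690 [702.7486969  -95.19873451  96.02712796] [-1.02306949 -0.71052533  0.03898039  4.90255527  6.68878415]
((701.6130981445312, -93.31575775146484), (17.105958938598633, 23.556468963623047), 45.29060745239258)
hub 0.79 [132.  304.6] [561.5 -99.3 140. ] r 1.4 ang -69.5
spoke0 0.97 [357.8 312.2] [ 511.5 -196.7  140. ] r 110.5 ang -116.6
spoke0 0.87 [106.6  57.8] [ 660.7 -148.4  140. ] r 111.8 ang -26.8
empty_bin 0.74 [ 36.3 140. ] [656.  -69.8  86. ] r 99.1 ang 16.5
chute_mark 0.69 [ 41.1 129.6] [659.7 -75.6  86. ] r 101.2 ang 12.8
chute_mark 0.63 [359.6 311.8] [ 476.5 -194.9   86. ] r 128.6 ang -131.1
9.0333 [ 542.  -171.9  120.5] [180.    0.  -24.8] delta tool [ 65.4 -89.6   0.4] F [ 0.1  0.1 -0. ] w 0.5089782001541083
top spoke0 0.82 [285.3 257.2] [464.1 -48.8 140. ] r 108.7 ang 153.1
top spoke0 0.77 [325.7 173.1] [ 655.  -146.7  140. ] r 105.8 ang -27.4
top spoke0 0.66 [262.2 189.7] [6.188e+02 2.000e-01 1.400e+02] r 113.9 ang 59.5
top empty_bin 0.69 [292.  176.8] [660.2 -71.4  86. ] r 102.7 ang 15.0
side hub 0.78 [303.8 178.3] [ 563.2 -105.3  140. ] r 7.6 ang -72.9
side hub 0.65 [317.1 178.3] [ 539.4 -127.2  140. ] r 36.3 ang -126.5
side spoke0 0.89 [257.6 191.6] [611.3   6.3 140. ] r 115.8 ang 64.3
side spoke0 0.64 [321.8 209.9] [462.4 -44.3 140. ] r 112.3 ang 151.4
side spoke0 0.64 [346.3 169.6] [ 507.  -204.6  140. ] r 119.5 ang -116.9
side spoke0 0.56 [285.6 155.8] [ 656.8 -146.3  140. ] r 107.3 ang -26.7
side empty_bin 0.87 [263.3 187.1] [657.7 -62.1  86. ] r 103.2 ang 20.4
side chute_mark 0.71 [264.9 186. ] [657.7 -68.1  86. ] r 101.2 ang 17.2
```

View pics/w5.png

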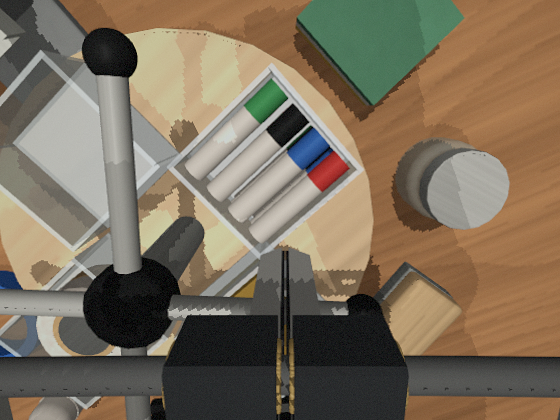

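Request:
{"name": "move_arm", "arguments": {"deltas": [{"delta_pos": [-2.66,0.44,0],"turn": [0,0,2]},{"delta_pos": [-2.66,0.44,0],"turn": [0,0,2]},{"delta_pos": [0,0,0],"turn": [0,0,0]},{"delta_pos": [6,0,0],"turn": [0,0,0]},{"delta_pos": [6,0,0],"turn": [0,0,0]}]}}

```text
time: 9.95
eef_pos: [547.8, -176.4, 120.7]
tool_rot: [-3.141, -0.0, -0.503]
ft_force: [0.8, 0.6, 0.9]
width: 0.7
```

Request:
{"name": "move_arm", "arguments": {"deltas": [{"delta_pos": [0,0,-20],"turn": [0,0,0]},{"delta_pos": [0,0,-25],"turn": [0,0,0]},{"delta_pos": [0,0,-25],"turn": [0,0,0]},{"delta_pos": [0,0,-30],"turn": [0,0,0]},{"delta_pos": [0,0,-30],"turn": [0,0,0]},{"delta_pos": [0,0,0],"turn": [0,0,0]}]}}

```text
time: 10.45
eef_pos: [550.1, -177.1, 256.3]
tool_rot: [-3.139, -0.007, -0.504]
ft_force: [1.0, -0.5, -0.1]
width: 0.5
```

```bash
python3 c.py w6;python3 d.py '[639,-118,120]'; python3 e.py 6
```

```text
chute 10217 [733.1855446  -56.79754453 105.6890246 ] [ 0.1347297   3.75958368 13.40469642 23.50732186 26.18361777]
((731.6669311523438, -57.1574592590332), (88.48875427246094, 69.81603240966797), 13.846600532531738)
hub 0.76 [197.7 239.5] [560.  -97.9 140. ] r 1.0 ang 174.7
spoke0 0.7 [326.4 243.5] [ 504.  -192.1  140. ] r 110.0 ang -121.2
spoke0 0.64 [ 59.9 229.4] [623.2  -2.1 140. ] r 114.3 ang 57.0
spoke0 0.62 [195.3 101.8] [ 655.6 -156.8  140. ] r 111.3 ang -31.9
spoke0 0.45 [ 94.2 273.7] [576.7  -2.5 140. ] r 96.7 ang 80.7
empty_bin 0.76 [134.8 141.9] [659.1 -77.4  86. ] r 100.2 ang 11.9
empty_bin 0.36 [199.4 238.5] [549.4 -78.5  86. ] r 22.7 ang 120.8
chute_mark 0.84 [130.1 143. ] [660.3 -73.   86. ] r 102.5 ang 14.1
chute_mark 0.75 [333.1  56.9] [ 635.6 -272.4   86. ] r 189.7 ang -66.8
chute_mark 0.29 [326.7 247.4] [ 479.2 -186.1   86. ] r 120.2 ang -132.9
10.7 [ 546.9 -176.2  249.3] [ 1.80e+02  1.00e-01 -2.89e+01] delta tool [ 52.8 -95.5 129.2] F [-0.7 -1.1  0.8] w 0.28368221414626416
top hub 0.87 [302.3 212. ] [565.5 -89.8 140. ] r 9.3 ang 61.2
top spoke0 0.93 [281.8 253.8] 
[... 247 characters left out ...]
8
top empty_bin 0.68 [294.  177.8] [657.6 -76.2  86. ] r 99.0 ang 12.7
top empty_bin 0.67 [297.  177.5] [658.2 -83.4  86. ] r 98.3 ang 8.5
top chute_mark 0.98 [292.8 176.3] [661.4 -73.4  86. ] r 103.3 ang 13.8
side hub 0.89 [305.8 177.9] [ 560.6 -109.8  140. ] r 11.8 ang -91.7
side spoke0 0.86 [348.  174.7] [ 492.  -190.3  140. ] r 115.3 ang -126.8
side spoke0 0.85 [257.8 191.3] [611.7   5.2 140. ] r 115.0 ang 63.9
side spoke0 0.68 [287.9 151.5] [ 665. -165.  140.] r 123.7 ang -32.8
side spoke0 0.67 [306.2 179.3] [ 556.5 -106.2  140. ] r 9.3 ang -118.7
side empty_bin 0.57 [266.  183.6] [662.2 -77.1  86. ] r 103.4 ang 11.6
side chute_mark 0.95 [265.7 182.3] [666.4 -80.5  86. ] r 106.9 ang 9.4
```

View pics/w6.png

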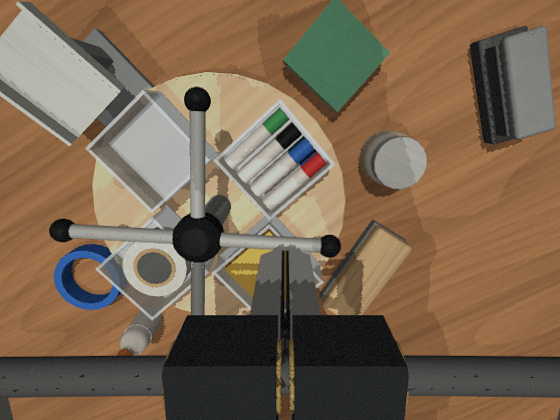

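View pics/top_6.png

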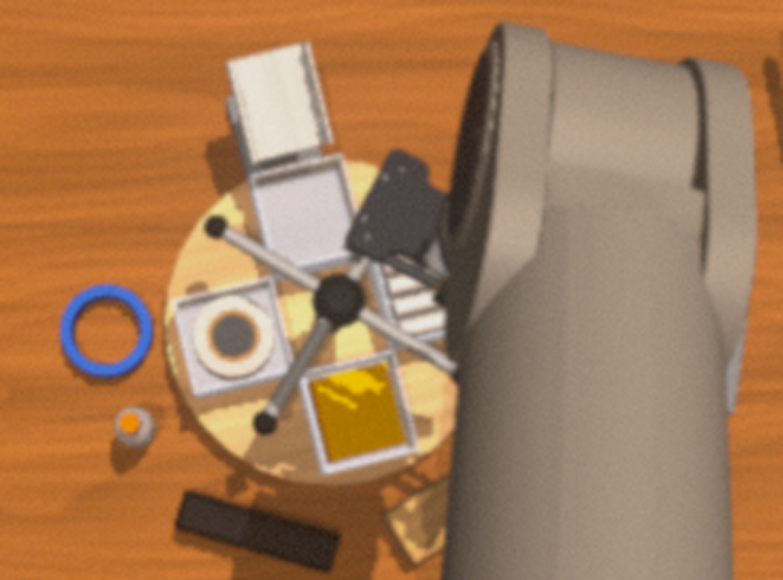

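```bash
cat > g.py <<'E'
from h import *
H=np.array([560.8,-98.])
for n in ('wrist','top'):
    p=optics.get_image(n); d=p['depth']; v,u=np.nonzero(d>0); uv=np.stack([u,v],1).astype(float)
    m0=n=='top' or True
    nn=cv2.undistortPoints(uv[:,None],K(p),np.array(p['dist'],float))[:,0]
    z=d[v,u]; C=np.c_[nn[:,0]*z,-nn[:,1]*z,-z]
    T=np.linalg.inv(np.array(p['world_to_cam'])); X=C@T[:3,:3].T+T[:3,3]
    r=X[:,:2]-H; rr=np.hypot(*r.T); a=np.degrees(np.arctan2(r[:,1],r[:,0]))
    for s in (-121.5,-31.5,58.5,148.5):
        da=(a-s+180)%360-180
        m=(rr>28)&(rr<98)&(abs(da)<12)&(X[:,2]>134)&(X[:,2]<155)
        if m.sum()<60: continue
        l=cv2.fitLine(X[m,:2].astype(np.float32),cv2.DIST_HUBER,0,.01,.01).ravel()
        L=np.degrees(np.arctan2(l[1],l[0])); L=(L-s+90)%180-90
        off=(H-l[2:])@[-l[1],l[0]]
        print(n,s,m.sum(),'line dev',L.round(2),'med dev',np.median(da[m]).round(2),'hub off',off.round(1))
    m=(rr>134)&(rr<235)&(X[:,2]>70)&(X[:,2]<150)&(abs(a-13)<30)
    # trough floor: direction of steepest slope
    A=np.c_[X[m,:2],np.ones(m.sum())]; c=X[m,2]
    w=np.ones(len(c),bool)
    for _ in range(20):
        k=np.linalg.lstsq(A[w],c[w],rcond=None)[0]; w=abs(A@k-c)<2.5
    P=X[m,:2][w]; print('slope dir',np.degrees(np.arctan2(k[1],k[0])),w.sum(), cv2.minAreaRect(P.astype(np.float32)))
E
python3 g.py
```

```text
wrist -121.5 1211 line dev -0.81 med dev 1.52 hub off 2.6
wrist -31.5 1393 line dev -1.05 med dev -2.08 hub off 1.2
wrist 58.5 1254 line dev -1.48 med dev -3.36 hub off 2.1
wrist 148.5 615 line dev -0.31 med dev 0.58 hub off 0.8
slope dir 13.935781071859527 7855 ((734.222412109375, -57.60348892211914), (82.09049224853516, 66.94879150390625), 13.74967098236084)
top -121.5 163 line dev -1.31 med dev 0.7 hub off 2.2
top 58.5 157 line dev -1.43 med dev -2.47 hub off 1.1
top 148.5 165 line dev -0.79 med dev -1.08 hub off -0.3
slope dir 14.672818089289942 641 ((735.89794921875, -55.98728942871094), (81.98452758789062, 66.15164947509766), 13.251422882080078)
```

Request:
{"name": "move_arm", "arguments": {"deltas": [{"delta_pos": [-15,-10,0],"turn": [0,0,0]},{"delta_pos": [-20,-15,-10],"turn": [0,0,0]},{"delta_pos": [-20,-15,-10],"turn": [0,0,0]},{"delta_pos": [-20,-10,-10],"turn": [0,0,0]},{"delta_pos": [0,0,0],"turn": [0,0,0]},{"delta_pos": [0,0,0],"turn": [0,0,0]}]}}

```text
time: 11.8
eef_pos: [505.9, -95.4, 281.4]
tool_rot: [-3.141, -0.002, -0.503]
ft_force: [-0.0, -0.3, -0.8]
width: 0.3
```

```bash
python3 g.py; python3 c.py w7;python3 d.py '[639,-118,120]'
```

```text
wrist -121.5 1177 line dev -0.82 med dev 0.07 hub off 1.0
wrist -31.5 1415 line dev -1.0 med dev -1.35 hub off 0.4
wrist 58.5 1211 line dev -1.6 med dev -2.43 hub off 1.0
wrist 148.5 1000 line dev -1.15 med dev -0.68 hub off 0.6
slope dir 13.942446072715438 2190 ((700.9061889648438, -50.090980529785156), (74.17826843261719, 35.91564178466797), 64.36835479736328)
top 148.5 67 line dev 8.46 med dev -1.87 hub off -14.4
slope dir 13.410986847932683 601 ((735.6386108398438, -55.83544921875), (82.29935455322266, 65.64112854003906), 13.399307250976562)
chute 2801 [707.46090393 -46.72474361  98.44054079] [ 5.18634395 10.92563969 20.34233871 25.01054506 26.78081014]
((715.5147705078125, -54.78187561035156), (51.81764221191406, 59.89550018310547), 18.929636001586914)
hub 0.9 [256.8 139. ] [ 562.5 -101.   140. ] r 3.4 ang -63.3
spoke0 0.91 [121.9 132.9] [621.7  -3.9 140. ] r 112.0 ang 57.2
spoke0 0.69 [249.6 262.1] [467.5 -38.  140. ] r 111.1 ang 147.3
spoke0 0.59 [385.  146.9] [ 503.6 -193.6  140. ] r 111.5 ang -121.0
empty_bin 0.94 [187.5  54. ] [658.7 -77.8  86. ] r 99.8 ang 11.7
empty_bin 0.31 [255.4 140.2] [559.9 -93.3  86. ] r 4.8 ang 103.1
chute_mark 0.87 [182.8  53.6] [661.1 -74.1  86. ] r 102.9 ang 13.4
chute_mark 0.36 [185.2 257.1] [488.3  36.7  86. ] r 153.1 ang 118.4
12.15 [505.8 -96.7 280.1] [180.    0.  -28.9] delta tool [127.  -45.8 160. ] F [ 0.6  0.1 -0.8] w 0.5435466386803776
```

View pics/w7.png

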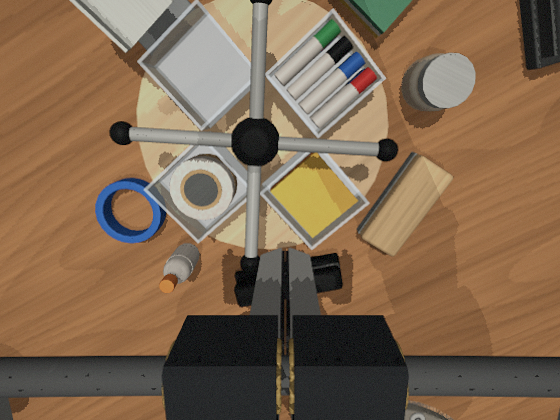

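The averaged line fits put the empty bin about 1.2° past the chute, at roughly 12.4° against 13.6°. I'll nudge it back from the other side of the same spoke.

Request:
{"name": "move_arm", "arguments": {"deltas": [{"delta_pos": [6,16,0],"turn": [0,0,0]},{"delta_pos": [6,16,0],"turn": [0,0,0]},{"delta_pos": [6,15.7,0],"turn": [0,0,0]},{"delta_pos": [0,0,30],"turn": [0,0,3]},{"delta_pos": [0,0,30],"turn": [0,0,0]},{"delta_pos": [0,0,30],"turn": [0,0,0]},{"delta_pos": [0,0,0],"turn": [0,0,0]},{"delta_pos": [0,0,0],"turn": [0,0,0]}]}}

```text
time: 12.82
eef_pos: [497.8, -146.7, 189.9]
tool_rot: [3.141, 0.003, -0.557]
ft_force: [0.8, -0.5, 1.0]
width: 0.2
```

```bash
python3 c.py w8;python3 d.py '[498.5,-147.2,121]'
```

```text
chute 2295 [701.35951525 -64.06986541  92.21666558] [ 2.75766234  6.4008871  13.06561444 21.68448006 26.09944792]
((703.3790283203125, -61.333534240722656), (22.93883514404297, 63.509986877441406), 15.576631546020508)
hub 0.8 [165.6 189.3] [561.4 -97.7 140. ] r 0.5 ang 31.9
spoke0 0.93 [341.9 187.8] [ 503.2 -193.   140. ] r 111.1 ang -121.3
spoke0 0.72 [179.7 342.9] [465.7 -38.3 140. ] r 112.5 ang 147.9
empty_bin 0.84 [84.1 75.4] [657.3 -77.7  86. ] r 98.5 ang 11.9
chute_mark 0.82 [77.8 78. ] [658.3 -72.7  86. ] r 100.6 ang 14.6
13.0667 [ 499.4 -146.8  192.1] [-1.799e+02 -1.000e-01 -3.190e+01] delta tool [-0.7  0.9 71.1] F [-0.5  0.2  0.6] w 0.448268345363543
```

View pics/w8.png

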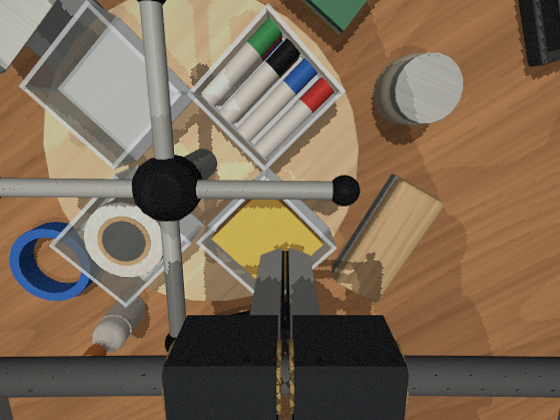

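Request:
{"name": "move_arm", "arguments": {"deltas": [{"delta_pos": [0,0,20],"turn": [0,0,0]},{"delta_pos": [0,0,20],"turn": [0,0,0]},{"delta_pos": [0,0,18],"turn": [0,0,0]},{"delta_pos": [0,0,12],"turn": [0,0,0]},{"delta_pos": [0,0,0],"turn": [0,0,0]},{"delta_pos": [4,0,0],"turn": [0,0,0]},{"delta_pos": [3,0,0],"turn": [0,0,0]},{"delta_pos": [0,0,0],"turn": [0,0,0]}]}}

```text
time: 13.73
eef_pos: [505.9, -150.9, 121.8]
tool_rot: [-3.141, -0.002, -0.557]
ft_force: [-0.7, 0.2, 0.3]
width: 0.4
```

```bash
cat > ref.py <<'E'
from h import *
import sys
mode=sys.argv[1]
H=[560.8,-98,100]
for n in ('top','side'):
    fs=[optics.get_image(n) for _ in range(2)]
    g=np.mean([cv2.cvtColor(p['frame'],cv2.COLOR_BGR2GRAY).astype(np.float32) for p in fs],0).astype(np.float32)
    if mode=='ref': np.save(n+'ref.npy',g); cv2.imwrite(f'pics/ref_{n}.png',cv2.resize(fs[0]['frame'][110:310,190:460],None,fx=2.9,fy=2.9)); continue
    r=np.load(n+'ref.npy'); p=fs[0]
    # predicted flow for 1 deg ccw for tape roll bin + empty bin + spokes, from dense LK of grid points on those bins
    out=[]
    for name,ang,z in (('tape',102.6,80),('empty',12.5,83),('notepads',-167.5,75),('s58',57.5,140),('s147',147.4,140)):
        rad=85 if z<100 else 112
        a=np.radians(ang); c0=np.array([H[0]+rad*np.cos(a),H[1]+rad*np.sin(a),z])
        b=a+np.radians(1); c1=np.array([H[0]+rad*np.cos(b),H[1]+rad*np.sin(b),z])
        q0,q1=proj(p,c0)[0],proj(p,c1)[0]
        q,st,e=cv2.calcOpticalFlowPyrLK(r.astype(np.uint8),g.astype(np.uint8),q0.astype(np.float32).reshape(1,1,2),None,winSize=(19,19) if z<100 else (11,11),maxLevel=1)
        fl=q.ravel()-q0; e1=q1-q0; out.append((name,round(float(fl@e1/(e1@e1)),2),round(float(e[0,0]),1)))
    # static check
    q0=proj(p,[H[0]+180*np.cos(.237),H[1]+180*np.sin(.237),110])[0]
    q,st,e=cv2.calcOpticalFlowPyrLK(r.astype(np.uint8),g.astype(np.uint8),q0.astype(np.float32).reshape(1,1,2),None,winSize=(19,19),maxLevel=1)
    print(n,'deg ccw:',out,'static',(q.ravel()-q0).round(2))
E
python3 ref.py ref; python3 ref.py x; python3 d.py '[498.5,-147.2,121]'
```

```text
top deg ccw: [('tape', -0.01, 0.8), ('empty', 1.65, 0.5), ('notepads', -0.36, 1.2), ('s58', -0.0, 0.7), ('s147', 0.01, 1.2)] static [0.04 0.39]
side deg ccw: [('tape', -0.01, 0.2), ('empty', -0.02, 0.3), ('notepads', 0.04, 0.7), ('s58', 0.0, 0.3), ('s147', -0.0, 0.3)] static [-0. -0.]
14.1333 [ 504.4 -150.3  120.6] [-180.    -0.   -31.9] delta tool [-6.7  0.5 -0.4] F [-0.1 -0.1  0.3] w 0.3166676944592173
```

View pics/ref_top.png

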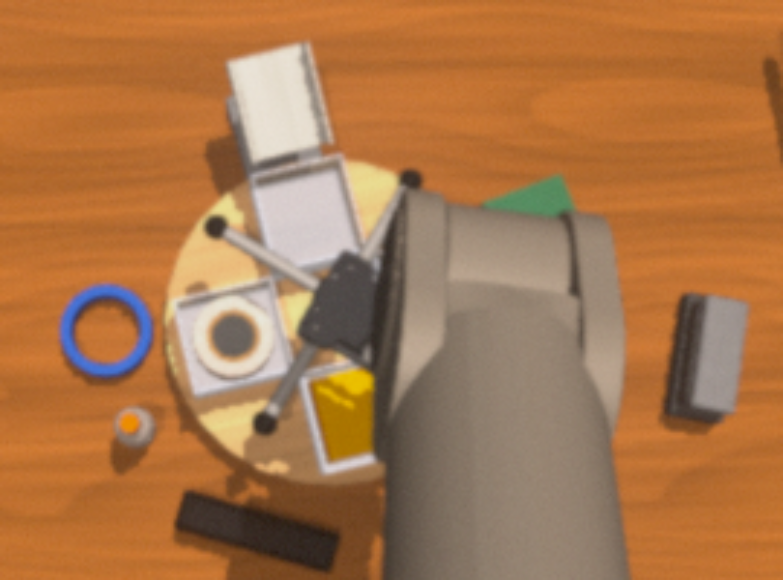

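View pics/ref_side.png

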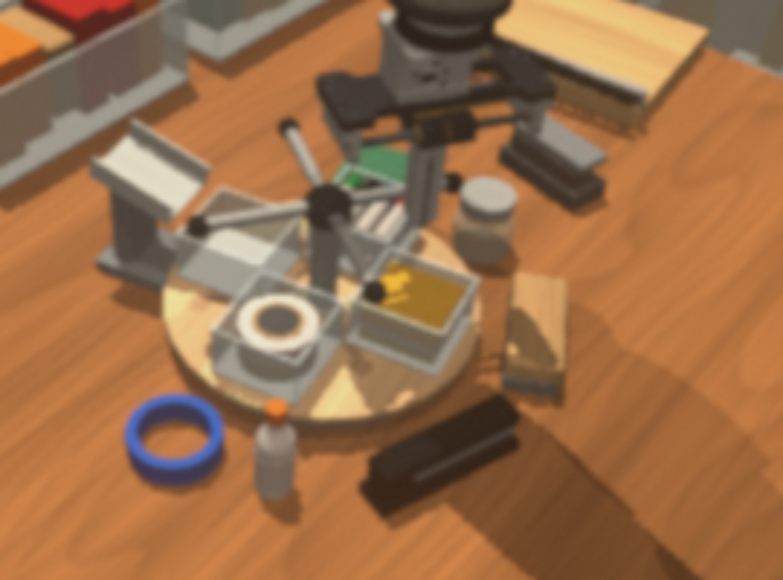

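Request:
{"name": "move_arm", "arguments": {"deltas": [{"delta_pos": [1.5,0,0],"turn": [0,0,0]},{"delta_pos": [1.5,0,0],"turn": [0,0,0]},{"delta_pos": [0,0,0],"turn": [0,0,0]}]}}

```text
time: 14.38
eef_pos: [507.2, -152.0, 120.5]
tool_rot: [-3.142, -0.0, -0.557]
ft_force: [-0.3, -0.4, 0.5]
width: 0.5
```

```bash
python3 ref.py x; python3 d.py '[498.5,-147.2,121]'
```

```text
top deg ccw: [('tape', 0.0, 0.7), ('empty', 0.77, 0.6), ('notepads', 1.45, 1.3), ('s58', 0.0, 0.8), ('s147', 0.01, 1.2)] static [0.04 0.25]
side deg ccw: [('tape', -0.0, 0.2), ('empty', -0.01, 0.3), ('notepads', 0.06, 2.4), ('s58', 0.01, 0.3), ('s147', 0.04, 2.3)] static [ 0. -0.]
14.5833 [ 507.  -151.9  120.5] [-180.     0.   -31.9] delta tool [-9.6  0.5 -0.5] F [ 0.2 -0.5 -0.2] w 0.32526541895194827
```

Request:
{"name": "move_arm", "arguments": {"deltas": [{"delta_pos": [1.0,0,0],"turn": [0,0,0]},{"delta_pos": [0,0,0],"turn": [0,0,0]}]}}

```text
time: 14.75
eef_pos: [507.9, -152.5, 120.5]
tool_rot: [-3.142, -0.0, -0.557]
ft_force: [-0.1, -0.2, 0.7]
width: -0.0
```

```bash
python3 ref.py x; python3 d.py '[498.5,-147.2,121]'
```

```text
top deg ccw: [('tape', -0.0, 0.7), ('empty', 0.45, 0.6), ('notepads', 1.9, 1.5), ('s58', -0.0, 0.9), ('s147', 0.01, 1.1)] static [0.05 0.55]
side deg ccw: [('tape', -0.01, 0.2), ('empty', -0.01, 0.3), ('notepads', 0.1, 2.6), ('s58', 0.01, 0.3), ('s147', 0.08, 2.5)] static [ 0. -0.]
14.95 [ 507.8 -152.4  120.5] [-180.     0.   -31.9] delta tool [-10.6   0.5  -0.5] F [ 0.  -0.2  0.8] w 0.39166515133882274
```

Request:
{"name": "move_arm", "arguments": {"deltas": [{"delta_pos": [1.0,0,0],"turn": [0,0,0]},{"delta_pos": [0.5,0,0],"turn": [0,0,0]},{"delta_pos": [0,0,0],"turn": [0,0,0]}]}}

```text
time: 15.2
eef_pos: [509.2, -153.3, 120.5]
tool_rot: [-3.142, -0.0, -0.557]
ft_force: [0.2, -0.0, -0.1]
width: 0.6
```

```bash
python3 ref.py x; python3 d.py '[498.5,-147.2,121]'
```

```text
top deg ccw: [('tape', -0.01, 0.7), ('empty', -0.98, 0.6), ('notepads', 2.92, 1.8), ('s58', 0.0, 0.7), ('s147', 0.02, 1.1)] static [0.05 0.41]
side deg ccw: [('tape', -0.0, 0.2), ('empty', -0.02, 0.3), ('notepads', 0.3, 4.1), ('s58', 0.0, 0.3), ('s147', 0.18, 4.2)] static [ 0. -0.]
15.4 [ 509.1 -153.2  120.5] [-180.     0.   -31.9] delta tool [-12.1   0.5  -0.5] F [ 0.3 -0.7 -0. ] w 0.5328462794835476
```

Request:
{"name": "move_arm", "arguments": {"deltas": [{"delta_pos": [0.8,0,0],"turn": [0,0,0]},{"delta_pos": [0,0,0],"turn": [0,0,0]}]}}

```text
time: 15.57
eef_pos: [509.8, -153.6, 120.5]
tool_rot: [3.142, 0.0, -0.557]
ft_force: [-1.2, 0.5, 0.2]
width: 0.7
```

```bash
python3 ref.py x; python3 d.py '[498.5,-147.2,121]'
```

```text
top deg ccw: [('tape', 0.28, 1.5), ('empty', 0.33, 0.6), ('notepads', 3.32, 1.8), ('s58', 0.29, 3.3), ('s147', 0.1, 2.0)] static [0.02 0.23]
side deg ccw: [('tape', 0.38, 2.0), ('empty', 0.42, 1.4), ('notepads', 0.44, 4.5), ('s58', 0.11, 1.9), ('s147', 0.33, 4.6)] static [0.01 0.  ]
15.7667 [ 509.7 -153.6  120.5] [-180.     0.   -31.9] delta tool [-12.9   0.5  -0.5] F [-0.7 -0.4  0.3] w 0.3568426093707657
```

Request:
{"name": "move_arm", "arguments": {"deltas": [{"delta_pos": [0.6,0,0],"turn": [0,0,0]},{"delta_pos": [0.5,0,0],"turn": [0,0,0]},{"delta_pos": [0,0,0],"turn": [0,0,0]}]}}

```text
time: 16.02
eef_pos: [510.7, -154.3, 120.5]
tool_rot: [3.142, 0.0, -0.557]
ft_force: [-1.3, 0.4, -0.2]
width: 0.6
```

```bash
python3 ref.py x; python3 d.py '[498.5,-147.2,121]'
```

```text
top deg ccw: [('tape', 1.18, 1.4), ('empty', 0.9, 0.8), ('notepads', 3.92, 1.8), ('s58', 1.13, 3.1), ('s147', 0.94, 4.8)] static [0.03 0.22]
side deg ccw: [('tape', 1.14, 2.1), ('empty', 1.42, 1.9), ('notepads', 1.69, 6.0), ('s58', 0.87, 6.3), ('s147', 1.25, 6.5)] static [-0.   -0.01]
16.2167 [ 510.7 -154.3  120.5] [-180.     0.   -31.9] delta tool [-14.1   0.4  -0.5] F [-0.6  0.   0.7] w 0.7637081279817127
```

Turned back about 1.15°. Next I back off, lift clear and measure again.

Request:
{"name": "move_arm", "arguments": {"deltas": [{"delta_pos": [-6,0,0],"turn": [0,0,0]},{"delta_pos": [-6,0,0],"turn": [0,0,0]},{"delta_pos": [0,0,-20],"turn": [0,0,0]},{"delta_pos": [0,0,-30],"turn": [0,0,0]},{"delta_pos": [0,0,-30],"turn": [0,0,0]},{"delta_pos": [0,0,-30],"turn": [0,0,0]},{"delta_pos": [0,0,-20],"turn": [0,0,0]},{"delta_pos": [0,0,0],"turn": [0,0,0]}]}}

```text
time: 16.88
eef_pos: [502.0, -147.9, 254.8]
tool_rot: [-3.139, -0.006, -0.556]
ft_force: [-0.1, 0.8, -0.3]
width: 0.4
```

Request:
{"name": "move_arm", "arguments": {"deltas": [{"delta_pos": [-5,20,0],"turn": [0,0,0]},{"delta_pos": [-5,20,0],"turn": [0,0,0]},{"delta_pos": [0,0,0],"turn": [0,0,0]},{"delta_pos": [0,0,0],"turn": [0,0,0]}]}}

```text
time: 17.22
eef_pos: [470.1, -176.9, 250.3]
tool_rot: [-3.142, -0.0, -0.558]
ft_force: [0.0, 0.5, -0.5]
width: 0.9
```

```bash
python3 g.py; python3 c.py w9;python3 d.py '[639,-118,120]'
```

```text
wrist -121.5 1399 line dev 0.06 med dev 1.55 hub off 1.6
wrist -31.5 1839 line dev -0.14 med dev -1.83 hub off 1.8
wrist 58.5 1422 line dev -0.06 med dev -1.57 hub off 1.7
wrist 148.5 1234 line dev 0.28 med dev 2.46 hub off 2.3
slope dir 13.729113252638333 2064 ((707.3014526367188, -64.09596252441406), (27.49680519104004, 67.77285766601562), 12.86102294921875)
top -31.5 156 line dev 0.1 med dev 0.14 hub off -0.1
top 58.5 161 line dev -0.02 med dev -1.36 hub off 1.4
top 148.5 169 line dev 0.31 med dev 0.17 hub off -0.1
slope dir 14.363934311462128 675 ((735.3807373046875, -55.84791564941406), (82.08541870117188, 65.72716522216797), 13.603961944580078)
chute 2369 [703.68485859 -66.31845033  93.5774004 ] [-0.67244322  4.12301761 11.97946147 22.22989852 26.27269462]
((705.3534545898438, -67.44667053222656), (34.44182205200195, 73.52592468261719), 10.431655883789062)
hub 0.79 [142.7 164.6] [559.  -99.6 140. ] r 2.6 ang -142.1
hub 0.53 [465.7   1. ] [ 530.3 -360.6  140. ] r 264.4 ang -96.7
hub 0.52 [117.8   4.8] [ 656.  -154.4  140. ] r 110.5 ang -30.7
spoke0 0.94 [155.1 288.3] [468.1 -42.3 140. ] r 108.3 ang 149.0
spoke0 0.64 [282.1 157. ] [ 506.4 -195.6  140. ] r 111.8 ang -119.2
spoke0 0.59 [119.1   3.1] [ 656.3 -155.9  140. ] r 111.5 ang -31.3
empty_bin 0.82 [74.8 71.4] [657.2 -78.2  86. ] r 98.2 ang 11.6
17.5667 [ 471.1 -176.1  250.3] [-180.     0.   -31.8] delta tool [ 112.  -137.9  130.3] F [-0.1 -0.7 -0.6] w 0.373748914168195
```

View pics/w9.png

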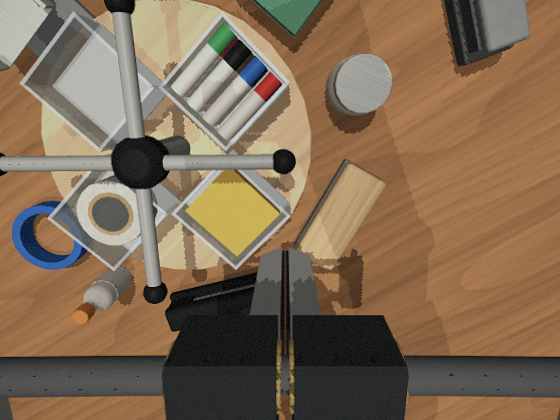

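```bash
python3 -c "
from station import workorder; print(workorder.close_job())"
```

```text
the job is handed in; nothing more can be done
None
```

I turned the carousel about 87° clockwise, and the empty bin now stands in front of the chute. I pushed one spoke with the shut fingertips. That went about 1.2° too far, so I nudged the same spoke back by about 1.15° from its other side, then lifted the gripper clear and handed the job in at about 17.6 s.

**Alignment:** line fits of the spokes in the wrist and top pictures put the empty bin at about 13.5–13.6°. The chute measures about 13.6°, so they agree within a few tenths of a degree.

**Forces and surroundings:** the force readings I took stayed below about 5 N. In the last wrist picture the objects in view showed no sign of having moved. I did not measure every object's position against the start.

**Checks that disagreed:** the trained network's marks scattered by 1–2° in the last wrist picture. It put the empty bin at 11.6°, and the spoke balls implied 13.7–15.8°. I relied on the line fits because they agreed between the two cameras.

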